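Find the heavy side of a sander rotor and hold it down

ROBOT

A 6-joint arm with a two-finger parallel gripper is mounted at the origin on the work surface. World frame = base frame: x ahead of the robot, y to its left, z up, the work surface at z = 0. Lengths are in mm, angles in rad, forces in N, time in s.
With the tool pointing down it reaches from about 350 to 975 mm from the base axis. Payload 7.1 kg.
Tool frame: the origin (TCP) lies at the centre of the arm's flange, where the gripper is bolted on; the fingertips stand 182 mm ahead of it and the grasp point (between the pads) lies 163 mm ahead of it; z points along the fingers, y is the line along which they close (so a half turn about z gives the same grasp; the last joint's range is limited). The gripper opens to 88 mm and grips with 3 to 60 N. Pads are 20 mm wide; open, the fingers measure 115 mm over their backs; the gripper's body (75 mm by 178 mm) begins 61 mm behind the grasp point.
Start: joints at [-1.247, 0.423, 1.63, -0, 1.089, -0.019], TCP at [210.096, -588.614, 404.675] pointing down, gripper open.
Joint ranges: [-3, 3], [-0.9, 2.11], [0.09, 2.58], [-1.31, 4.45], [0.11, 2.69], [-2.54, 2.54]. Speed limits (rad/s): [2.39, 2.39, 3.01, 3.14, 3.14, 3.14].

INTERFACE

Orientations are given as a rotation vector (axis times angle).
In Python, from workcell import readout, get_image, ctrl gives the robot as it stands.
- The arm moves only by the tool step_arm, never from a script. Its argument "targets" is a list that holds one entry, the list of rows, each a list of 7 numbers: the shift along the world's x, y, z as a fraction of full scale, then the turn, a rotation vector about the world's x, y, z as a fraction of full scale, then the opening, from 0 (shut) to 1 (fully open). In form: [[[dx, dy, dz, wx, wy, wz, claw], ...]]. A call has exactly 5 rows; each row shifts and turns the commanded pose from where the row before left it; what a row does not reach is not made up. Full scale, the value 1, is 0.05 m for a shift and 4 degrees for a turn. A row lasts 1/8 s, in which the tool goes at most 62.5 mm and 10.7 degrees, less where a joint would pass 70% of its speed; a pose out of reach is approached as far as the arm can. A call with a number of a shift or a turn outside -1 to 1 is refused whole. A call with a gripper value outside its range is refused whole. The fingers move at their own pace and stop on an object; the grip force is fixed at half the most. Time passes only in rows, so rows that do not move let the fingers close, or fill a call up. It gives the time, the measured TCP pose, the force, the opening and the grip force at its end, in the units of the state.
- readout.get_obs(): the state, without advancing time (a new reading comes with each control period).
- get_image(name): name is "scene" or "side" or "wrist"; returns a dict with "pixels" (400x640x3 uint8, red, green, blue), "intrinsics" (3x3 intrinsics, pixels), "extrinsics" (4x4, takes a point from world to camera coordinates). Camera axes: x right, y down, z forward; pixel columns grow to the right and rows downward; lengths in mm; the calibration is good to about 2 mm. A picture is of the moment at which its call begins. There is no depth.
- ctrl.close_job(): hands the job in; it is judged then, once.
The state is a dict: "t": time; "qpos": joint angles; "qvel": joint speeds; "joint_torque": joint torques, N m; "ee_pos": TCP position; "orientation": TCP orientation; "ft_force": force on the tool from outside, world axes, zero at the start; "moment": the same for the moment, N m; "width": finger opening in mm; "grasp_force": force on a finger pad.
Only numpy, scipy, OpenCV 4.12 (cv2) and the standard library are available. Lean on these libraries where they do the work, as an engineer would, in place of code of your own. Each camera call takes 0.05 s, during which the arm holds its last target. There are 200 camera calls.

TASK

Take the orange crank handle of the sander rotor on the blue balancing stand and turn it slowly clockwise (as you face the crank) through at least one full turn, feeling by the push it needs where the sealed drum's hidden heavy side lies; the bearing drags, so it never settles by itself. Then turn it, either way, until the heavy side is straight down, and finish while still gripping the handle and holding the rotor still there; leave the other things on the bench alone.

Things in the scene. Friction and masses are not known exactly. Their poses are not given: they have to be found in the camera images.
- handle: Orange round crank handle: free-spinning sleeve 18 mm thick, 86 mm long, level, parallel to the axle and 60 mm off it. Origin at its middle, on its centre line; x axis along it towards the rotor. From the origin towards the rotor: crank arm at 52 mm, blue upright (185 mm tall, 50 wide) at 74, drum at 93. Free air above it at every crank angle; grip it from above, across its width.
- axle (a point): Point in free air on the axle line, level with the handle's middle: the centre of the circle (radius 60 mm) that the handle's middle runs on, 160 mm above the bench. x axis: level, along the axle towards the rotor; z up; y level, to the left when looking along x at the crank. Part of the blue stand, which is bolted to the bench.
- rotor (a joint): Angle (rad) of the rotor: drum, pad and crank turn as one, without stops. 0: handle straight above the axle; grows clockwise seen from the handle's free end looking along the axle's x (at +1.57 the handle is on the right, towards minus y). The bearing drags with about 0.22 N m against any turning, and the rotor stays where it is left.
- drum (a point): Centre of the sealed grey drum (radius 58 mm) with black and red backing pad (radius 75 mm) behind. In it, unseen, a 0.35 to 0.54 kg weight is fixed 35 mm off the axle, at an angle to the handle that differs each time; all else is balanced. The push at the handle grows by up to 2 to 3.1 N while the weight is lifted (most when level with the axle) and shrinks alike as it sinks. Axes as the axle's.
- sanding_sponge: Bystander: grey sanding sponge 100 x 70 x 26 mm, lying on the bench; origin at the centre of its underside. Leave alone.
- phone: Bystander: black phone 150 x 72 x 9 mm, lying on the bench; origin at the centre of its underside. Leave alone.
- disc_stack: Bystander: stack of reddish sanding discs, 125 mm in diameter, 14 mm high; origin at the centre of its underside. Leave alone.
- putty_knife: Bystander: putty knife with a wooden handle, 200 to 300 mm long, lying on the bench. Leave alone.
- paint_brush: Bystander: paint brush with a wooden handle, 200 to 300 mm long, lying on the bench. Leave alone.
- jar: Bystander: open glass, 72 mm in diameter, 80 mm high; origin at the centre of its underside. Leave alone.
- filler_can: Bystander: can of filler, 70 mm in diameter, 90 mm high; origin at the centre of its underside. Leave alone.

How it is judged (in metres and radians):
On the way, in this order (a step that is already met when the one before it is completed fails the run):
1. the handle, held by the fingers and turning clockwise, has come to the side opposite its start (distance of handle from where it was at the start of the episode above 0.112 m and contact force between the fingers and handle above 0.3 N and velocity of joint rotor above 0.03 rad/s), for 0.04 s.
2. the handle, held by the fingers and still turning clockwise, has come round to where it started (distance of handle from where it was at the start of the episode below 0.03 m and contact force between the fingers and handle above 0.3 N and velocity of joint rotor above 0.03 rad/s), for 0.04 s.
At the end, for the whole second after the job is handed in: The hidden heavy side points straight down within 25 degrees, the rotor is still (under 0.1 rad/s), and the fingers still grip the handle with at least 1 N (height (world z) of slug_core below 0.1283 m and contact force between the fingers and handle above 1 N and velocity of joint rotor between -0.1 and 0.1 rad/s); the arm keeps its last pose, push and grip.
It fails at once if a bystander was shifted by more than 15 mm (distance of any of sanding_sponge, phone, disc_stack, putty_knife, paint_brush, jar, filler_can from where it was at the start of the episode above 0.015 m).
It fails at once if the rotor was spun fast (over 4 rad/s) (velocity of joint rotor above 4 rad/s or velocity of joint rotor below -4 rad/s).
It also fails if it takes over 67 s, if anything falls off the work surface, if the arm or the gripper's body presses on something with over 40 N, if the wrist force passes 120 N, or if a joint passes its speed limit or range.

## Working session

There is one attempt and no reset: what is moved stays moved. The work goes in short steps, Python scripts to look and compute and a tool call to move; the robot and the scene stay as the last step left them, time stands still between calls to the robot, and variables do not carry over. Pictures are saved under pics/ and viewed, at most 10 in all, crops included, and the job is handed in when it is done.

Besides the shell and the picture viewer there is one more tool, called after "Call:" by a JSON object that holds its "name" and its "arguments". step_arm: Moves the arm, as the interface text tells. Shift numbers are shares of 0.05 m and turn numbers shares of 4 degrees, none past 1 either way. Its arguments: {"type":"object","properties":{"targets":{"type":"array"}},"required":["targets"]}

```bash
mkdir -p pics; python3 - <<'E'
from workcell import readout,get_image
import cv2,numpy as np
np.set_printoptions(suppress=True,precision=4)
for n in("scene","side"):
    d=get_image(n);cv2.imwrite(f"pics/{n}0.png",d["pixels"][:,:,::-1]);np.savez(f"{n}0.npz",K=d["intrinsics"],E=d["extrinsics"]);print(n,d["intrinsics"],d["extrinsics"])
print(readout.get_obs())
E
```

```text
scene [[373.9758   0.     318.2791]
 [  0.     373.9758 191.5896]
 [  0.       0.       1.    ]] [[  -0.5202    0.854     0.0075  224.1503]
 [   0.7203    0.4435   -0.5334 -287.6573]
 [  -0.4589   -0.2721   -0.8458 1549.5785]
 [   0.        0.        0.        1.    ]]
side [[365.5547   0.     321.4703]
 [  0.     365.5547 199.4511]
 [  0.       0.       1.    ]] [[  -0.9958   -0.0909   -0.0135  493.7605]
 [  -0.0616    0.7696   -0.6356  101.0116]
 [   0.0682   -0.6321   -0.7719 1222.9336]
 [   0.        0.        0.        1.    ]]
{'t': 0.1, 'qpos': array([-1.247 ,  0.4238,  1.6306, -0.    ,  1.0886, -0.019 ]), 'qvel': array([ 0.0004, -0.0009, -0.0008,  0.0007, -0.0004, -0.0019]), 'joint_torque': array([  0.0008, -54.5616, -27.4324,   0.0646,   0.0188,  -0.0001]), 'ee_pos': array([ 210.035 , -588.3798,  403.9733]), 'orientation': array([-3.0942, -0.5356,  0.0004]), 'ft_force': array([-0.5999,  0.6244, -0.083 ]), 'moment': array([ 0.0343, -0.0215,  0.013 ]), 'grasp_force': 0.0, 'width': 87.95045982986309}
```

View pics/scene0.png

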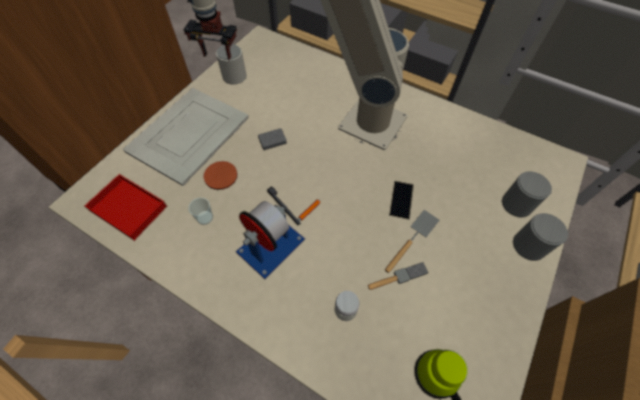

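View pics/side0.png

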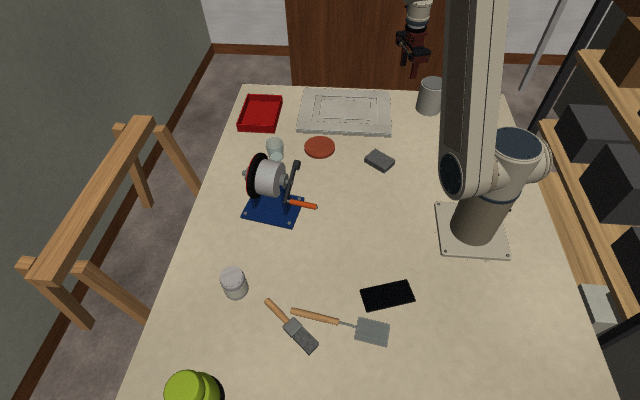

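The scene view shows the orange handle around (310,210) and the drum at (268,222). In the side view the handle is around (302,205) and the crank arm's dark end is near (296,163). I'll enlarge both.

```bash
python3 - <<'E'
import cv2,numpy as np
a=cv2.imread("pics/scene0.png")[170:280,230:340];b=cv2.imread("pics/side0.png")[140:235,225:335]
cv2.imwrite("pics/c1.png",cv2.resize(a,None,fx=5,fy=5,interpolation=cv2.INTER_CUBIC));cv2.imwrite("pics/c2.png",cv2.resize(b,None,fx=6,fy=6,interpolation=cv2.INTER_CUBIC))
for n in("scene","side"):
    h=cv2.cvtColor(cv2.imread(f"pics/{n}0.png"),cv2.COLOR_BGR2HSV)
    m=((h[...,0]>4)&(h[...,0]<17)&(h[...,1]>200)&(h[...,2]>120)).astype(np.uint8);m[:170]=0;m[250:]=0;m[:,:270]=0;m[:,340:]=0
    y,x=np.nonzero(m);print(n,len(x));p=np.c_[x,y].astype(np.float32);print(cv2.minAreaRect(p),cv2.boxPoints(cv2.minAreaRect(p)))
E
```

```text
scene 69
((309.2684631347656, 209.2506866455078), (2.9311742782592773, 22.664257049560547), 47.121097564697266) [[299.9671  215.88766]
 [316.57532 200.46576]
 [318.56982 202.61371]
 [301.9616  218.03561]]
side 113
((302.4807434082031, 203.5961456298828), (25.49509620666504, 4.510670185089111), 11.309932708740234) [[289.53842 203.30768]
 [290.42307 198.88461]
 [315.42307 203.88461]
 [314.53842 208.30768]]
```

View pics/c1.png

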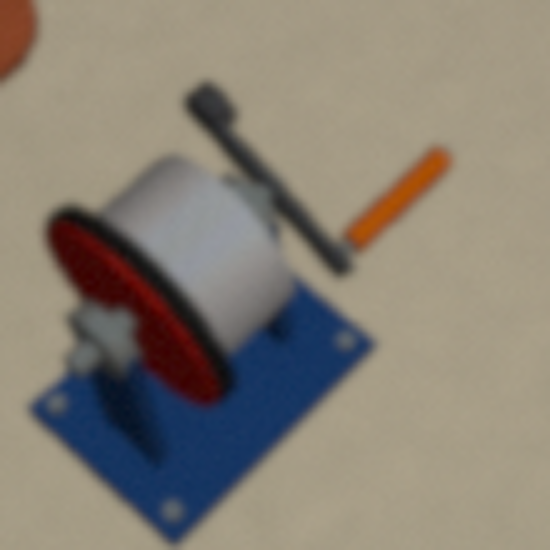

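View pics/c2.png

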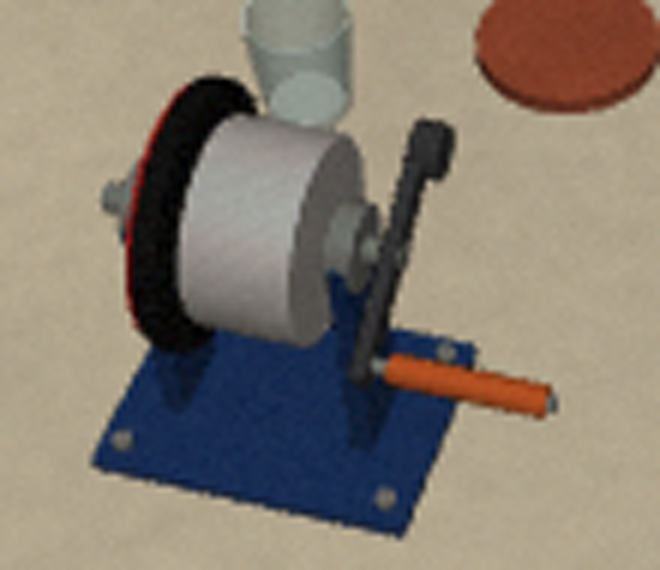

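The crops give usable points. In the scene crop, the handle runs from (441,155) to (358,240), with the counterweight at (211,103). In the side crop it runs from (546,400) at the free end to (390,369), with the counterweight at (432,150). The handle is low, on the robot's left-rear side of the axle. I'll fit the known geometry to these.

```bash
cat > fit.py <<'E'
import numpy as np
from scipy.optimize import least_squares
np.set_printoptions(suppress=True,precision=4)
def cam(n):
    d=np.load(n+"0.npz");return d["K"],d["E"]
C={n:cam(n) for n in("scene","side")}
def proj(n,P):
    K,E=C[n];q=K@(E[:3,:3]@P+E[:3,3]);return q[:2]/q[2]
f=lambda x,y,s,ox,oy:np.array([(x+.5)/s-.5+ox,(y+.5)/s-.5+oy])
S=lambda x,y:f(x,y,5,230,170); D=lambda x,y:f(x,y,6,225,140)
obs=[("scene",-43,1,S(443,153)),("scene",43,1,S(358,240)),("side",-43,1,D(548,401)),("side",43,1,D(388,368)),
("scene",52,2,S(211,103)),("side",52,2,D(432,150))]
def pt(p,x,r):
    c,s=np.cos(p[2]),np.sin(p[2]);ex=np.array([c,s,0]);ey=np.array([-s,c,0]);ez=np.array([0,0,1])
    return np.array([p[0],p[1],160])+ex*x+r*(np.cos(p[3])*ez-np.sin(p[3])*ey)
def res(p): return np.concatenate([proj(n,pt(p,x,60 if k==1 else -p[4]))-o for n,x,k,o in obs])
if __name__=="__main__":
  for p0 in([450,-100,2.4,2.5,60],[450,-100,2.4,4,60],[450,-100,3,1.5,60],[450,-100,3,4.7,60]):
    r=least_squares(res,p0);print(r.x,r.cost,np.degrees(r.x[2:4]),pt(r.x,0,60));
  print(r.fun.reshape(-1,2))
E
python3 fit.py
```

```text
[539.2504 -13.1891   6.104    4.268   61.4803] 0.7572196581078068 [349.7331 244.5375] [548.9057  40.1155 134.2048]
[539.2504 -13.1891  -0.1792   4.268   61.4803] 0.757219658107692 [-10.2669 244.5375] [548.9057  40.1155 134.2048]
[539.2504 -13.1891   6.104    4.268   61.4803] 0.757219658107838 [349.7331 244.5375] [548.9057  40.1155 134.2048]
[539.2504 -13.1891   6.104    4.268   61.4803] 0.7572196581080216 [349.7331 244.5375] [548.9057  40.1155 134.2048]
[[ 0.8367 -0.1816]
 [-0.6181  0.1915]
 [ 0.0726 -0.0472]
 [ 0.2199 -0.0998]
 [ 0.067   0.3645]
 [-0.1097 -0.3839]]
```

The fit is good to within a pixel. The axle is at (539,-13,160) with yaw -10.3°, and the handle starts at θ≈244.5°, centred at (549,40,134). I'll travel to above the handle at z≈404 while turning -30° about z.

Call:
{"name": "step_arm", "arguments": {"targets": [[[0.445,0.84,0,0,0,-0.5,1],[0.445,0.84,0,0,0,-0.5,1],[0.445,0.84,0,0,0,-0.5,1],[0.445,0.84,0,0,0,-0.5,1],[0.445,0.84,0,0,0,-0.5,1]]]}}

```text
t: 0.72
ee_pos: [321.7, -377.2, 404.5]
orientation: [-3.13, -0.262, 0.0]
ft_force: [-0.1, -0.6, 0.1]
width: 87.8
grasp_force: 0.0
```

Call:
{"name": "step_arm", "arguments": {"targets": [[[0.445,0.84,0,0,0,-0.5,1],[0.445,0.84,0,0,0,-0.5,1],[0.445,0.84,0,0,0,-0.5,1],[0.445,0.84,0,0,0,-0.5,1],[0.445,0.84,0,0,0,-0.5,1]]]}}

```text
t: 1.35
ee_pos: [433.0, -167.1, 404.6]
orientation: [-3.142, 0.012, 0.0]
ft_force: [0.8, -0.7, -0.3]
width: 87.7
grasp_force: 0.0
```

Call:
{"name": "step_arm", "arguments": {"targets": [[[0.445,0.84,0,0,0,-0.5,1],[0.445,0.84,0,0,0,-0.5,1],[0.445,0.84,0,0,0,-0.5,1],[0.445,0.84,0,0,0,-0.5,1],[0.445,0.84,0,0,0,-0.5,1]]]}}

```text
t: 1.98
ee_pos: [544.3, 42.9, 404.4]
orientation: [3.128, -0.285, -0.001]
ft_force: [1.5, -0.3, -0.3]
width: 87.8
grasp_force: 0.0
```

Call:
{"name": "step_arm", "arguments": {"targets": [[[0,0,0,0,0,0,1],[0,0,0,0,0,0,1],[0,0,0,0,0,0,1],[0,0,0,0,0,0,1],[0,0,0,0,0,0,1]]]}}

```text
t: 2.6
ee_pos: [543.7, 40.7, 404.8]
orientation: [3.129, -0.285, 0.0]
ft_force: [-0.2, -0.2, -0.6]
width: 87.6
grasp_force: 0.0
```

```bash
python3 - <<'E'
from workcell import get_image
import cv2,numpy as np
from fit import *
d=get_image("wrist");cv2.imwrite("pics/w1.png",d["pixels"][:,:,::-1]);np.savez("wrist0.npz",K=d["intrinsics"],E=d["extrinsics"])
C["wrist"]=cam("wrist");p=[539.25,-13.19,-.1792,4.268]
for x,r in((-43,60),(43,60),(52,-61.5)): print(proj("wrist",pt(p,x,r)))
E
```

```text
[322.0166 251.5711]
[321.7697 149.0287]
[502.4072 143.5502]
```

View pics/w1.png

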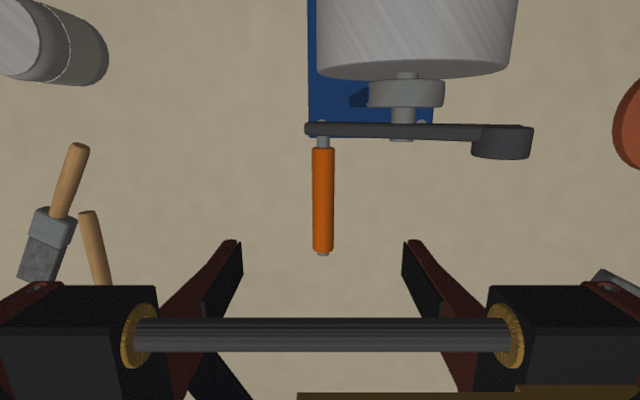

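The wrist view shows the orange handle from (322,250) to (323,149). The model predicted (322,251.6) and (322,149), so the fit is confirmed. I'll descend 107.5 mm and close.

Call:
{"name": "step_arm", "arguments": {"targets": [[[0,0,-0.43,0,0,0,1],[0,0,-0.43,0,0,0,1],[0,0,-0.43,0,0,0,1],[0,0,-0.43,0,0,0,1],[0,0,-0.43,0,0,0,1]]]}}

```text
t: 3.28
ee_pos: [543.9, 41.2, 296.6]
orientation: [-3.129, 0.284, -0.001]
ft_force: [-0.6, -0.1, -0.5]
width: 87.8
grasp_force: 0.0
```

Call:
{"name": "step_arm", "arguments": {"targets": [[[0,0,0,0,0,0,1],[0,0,0,0,0,0,0],[0,0,0,0,0,0,0],[0,0,0,0,0,0,0],[0,0,0,0,0,0,0]]]}}

```text
t: 3.9
ee_pos: [543.9, 41.4, 297.6]
orientation: [-3.129, 0.284, -0.001]
ft_force: [0.2, 1.2, -0.8]
width: 51.6
grasp_force: 0.0
```

Call:
{"name": "step_arm", "arguments": {"targets": [[[0,0,0,0,0,0,0],[0,0,0,0,0,0,0],[0,0,0,0,0,0,0],[0,0,0,0,0,0,0],[0,0,0,0,0,0,0]]]}}

```text
t: 4.53
ee_pos: [543.7, 40.6, 297.2]
orientation: [3.127, -0.283, -0.001]
ft_force: [-0.1, -6.4, 1.0]
width: 17.4
grasp_force: 30.0
```

```bash
cat > tab.py <<'E'
import numpy as np,sys
t0,st,n=map(float,sys.argv[1:4]);ps=-.1792
P=lambda t:60*np.array([np.sin(ps)*np.sin(t),-np.cos(ps)*np.sin(t),np.cos(t)])
acc=np.zeros(3)
for k in range(1,int(n)+1):
    d=np.round((P(np.radians(t0+st*k))-P(np.radians(t0))-acc)/50,3);acc+=d*50
    print(*d,end=" | " if k%5 else f"  -> {t0+st*k}\n")
E
python3 tab.py 244.5 4 100; python3 -c "
from workcell import readout;o=readout.get_obs();print(o)"
```

```text
0.006 0.033 0.077 | 0.005 0.027 0.079 | 0.004 0.022 0.08 | 0.003 0.017 0.083 | 0.002 0.011 0.083  -> 264.5
0.001 0.005 0.083 | -0.0 -0.001 0.084 | -0.002 -0.007 0.083 | -0.002 -0.012 0.083 | -0.003 -0.018 0.082  -> 284.5
-0.004 -0.023 0.08 | -0.005 -0.029 0.079 | -0.007 -0.034 0.076 | -0.007 -0.039 0.074 | -0.008 -0.045 0.07  -> 304.5
-0.009 -0.049 0.068 | -0.009 -0.053 0.063 | -0.011 -0.058 0.06 | -0.011 -0.062 0.056 | -0.012 -0.065 0.051  -> 324.5
-0.012 -0.069 0.046 | -0.013 -0.072 0.041 | -0.014 -0.074 0.036 | -0.014 -0.077 0.031 | -0.014 -0.078 0.025  -> 344.5
-0.014 -0.08 0.02 | -0.015 -0.082 0.013 | -0.015 -0.082 0.008 | -0.015 -0.082 0.003 | -0.015 -0.082 -0.004  -> 364.5
-0.015 -0.082 -0.01 | -0.014 -0.081 -0.015 | -0.015 -0.08 -0.021 | -0.014 -0.078 -0.026 | -0.014 -0.076 -0.032  -> 384.5
-0.013 -0.074 -0.038 | -0.013 -0.071 -0.042 | -0.012 -0.068 -0.048 | -0.012 -0.065 -0.052 | -0.011 -0.06 -0.056  -> 404.5
-0.01 -0.057 -0.061 | -0.01 -0.053 -0.065 | -0.008 -0.047 -0.068 | -0.008 -0.043 -0.071 | -0.007 -0.039 -0.075  -> 424.5
-0.006 -0.032 -0.077 | -0.005 -0.028 -0.079 | -
[... 1143 characters left out ...]
 | -0.003 -0.018 0.082  -> 644.5
{'t': 4.525, 'qpos': array([ 0.053105  ,  0.45961994,  1.87802459, -0.00212627,  0.80463166,
        1.80567626]), 'qvel': array([-0.00050566,  0.0001735 ,  0.00029372,  0.00173397, -0.00062953,
        0.00049275]), 'joint_torque': array([ 3.30552958e+00, -4.93411052e+01, -2.10280734e+01,  1.28591504e+00,
       -4.01967829e-01,  2.55163363e-02]), 'ee_pos': array([543.72076148,  40.6224189 , 297.15335842]), 'orientation': array([ 3.12722799e+00, -2.82685988e-01, -7.16988465e-04]), 'ft_force': array([-0.05769896, -6.39449636,  1.03075669]), 'moment': array([-0.94178749,  0.11067183,  0.04659089]), 'grasp_force': 29.98988538980484, 'width': 17.412767675638623}
```

Call:
{"name": "step_arm", "arguments": {"targets": [[[0.006,0.033,0.077,0,0,0,0],[0.005,0.027,0.079,0,0,0,0],[0.004,0.022,0.08,0,0,0,0],[0.003,0.017,0.083,0,0,0,0],[0.002,0.011,0.083,0,0,0,0]]]}}

```text
t: 5.15
ee_pos: [544.7, 46.3, 316.7]
orientation: [3.127, -0.283, -0.001]
ft_force: [2.1, -6.1, -6.0]
width: 17.1
grasp_force: 30.0
```

Call:
{"name": "step_arm", "arguments": {"targets": [[[0.001,0.005,0.083,0,0,0,0],[0,-0.001,0.084,0,0,0,0],[-0.002,-0.007,0.083,0,0,0,0],[-0.002,-0.012,0.083,0,0,0,0],[-0.003,-0.018,0.082,0,0,0,0]]]}}

```text
t: 5.78
ee_pos: [544.5, 45.0, 337.9]
orientation: [3.128, -0.283, -0.001]
ft_force: [2.2, -4.5, -7.3]
width: 17.0
grasp_force: 30.0
```

Call:
{"name": "step_arm", "arguments": {"targets": [[[-0.004,-0.023,0.08,0,0,0,0],[-0.005,-0.029,0.079,0,0,0,0],[-0.007,-0.034,0.076,0,0,0,0],[-0.007,-0.039,0.074,0,0,0,0],[-0.008,-0.045,0.07,0,0,0,0]]]}}

```text
t: 6.4
ee_pos: [542.9, 36.7, 357.2]
orientation: [-3.129, 0.284, 0.0]
ft_force: [2.5, -1.6, -7.9]
width: 17.2
grasp_force: 30.0
```

Call:
{"name": "step_arm", "arguments": {"targets": [[[-0.009,-0.049,0.068,0,0,0,0],[-0.009,-0.053,0.063,0,0,0,0],[-0.011,-0.058,0.06,0,0,0,0],[-0.011,-0.062,0.056,0,0,0,0],[-0.012,-0.065,0.051,0,0,0,0]]]}}

```text
t: 7.02
ee_pos: [540.3, 22.5, 372.2]
orientation: [-3.128, 0.284, 0.0]
ft_force: [0.8, 3.1, -5.0]
width: 17.3
grasp_force: 30.0
```

Call:
{"name": "step_arm", "arguments": {"targets": [[[-0.012,-0.069,0.046,0,0,0,0],[-0.013,-0.072,0.041,0,0,0,0],[-0.014,-0.074,0.036,0,0,0,0],[-0.014,-0.077,0.031,0,0,0,0],[-0.014,-0.078,0.025,0,0,0,0]]]}}

```text
t: 7.65
ee_pos: [536.9, 3.9, 381.5]
orientation: [-3.128, 0.284, 0.0]
ft_force: [-1.7, 4.9, 2.0]
width: 17.1
grasp_force: 30.0
```

Call:
{"name": "step_arm", "arguments": {"targets": [[[-0.014,-0.08,0.02,0,0,0,0],[-0.015,-0.082,0.013,0,0,0,0],[-0.015,-0.082,0.008,0,0,0,0],[-0.015,-0.082,0.003,0,0,0,0],[-0.015,-0.082,-0.004,0,0,0,0]]]}}

```text
t: 8.28
ee_pos: [533.1, -16.7, 383.7]
orientation: [-3.129, 0.284, 0.0]
ft_force: [-3.5, 3.4, 5.2]
width: 17.0
grasp_force: 30.0
```

Call:
{"name": "step_arm", "arguments": {"targets": [[[-0.015,-0.082,-0.01,0,0,0,0],[-0.014,-0.081,-0.015,0,0,0,0],[-0.015,-0.08,-0.021,0,0,0,0],[-0.014,-0.078,-0.026,0,0,0,0],[-0.014,-0.076,-0.032,0,0,0,0]]]}}

```text
t: 8.9
ee_pos: [529.4, -36.9, 378.5]
orientation: [3.128, -0.283, -0.001]
ft_force: [-4.4, 0.3, 4.8]
width: 17.6
grasp_force: 30.0
```

Call:
{"name": "step_arm", "arguments": {"targets": [[[-0.013,-0.074,-0.038,0,0,0,0],[-0.013,-0.071,-0.042,0,0,0,0],[-0.012,-0.068,-0.048,0,0,0,0],[-0.012,-0.065,-0.052,0,0,0,0],[-0.011,-0.06,-0.056,0,0,0,0]]]}}

```text
t: 9.52
ee_pos: [526.3, -54.0, 366.3]
orientation: [3.127, -0.283, -0.001]
ft_force: [-4.8, -1.4, 4.0]
width: 17.6
grasp_force: 30.0
```

Call:
{"name": "step_arm", "arguments": {"targets": [[[-0.01,-0.057,-0.061,0,0,0,0],[-0.01,-0.053,-0.065,0,0,0,0],[-0.008,-0.047,-0.068,0,0,0,0],[-0.008,-0.043,-0.071,0,0,0,0],[-0.007,-0.039,-0.075,0,0,0,0]]]}}

```text
t: 10.15
ee_pos: [524.1, -66.0, 348.9]
orientation: [3.127, -0.283, -0.001]
ft_force: [-4.1, -2.6, 2.7]
width: 17.5
grasp_force: 30.0
```

Call:
{"name": "step_arm", "arguments": {"targets": [[[-0.006,-0.032,-0.077,0,0,0,0],[-0.005,-0.028,-0.079,0,0,0,0],[-0.004,-0.022,-0.08,0,0,0,0],[-0.003,-0.016,-0.082,0,0,0,0],[-0.002,-0.011,-0.083,0,0,0,0]]]}}

```text
t: 10.78
ee_pos: [523.2, -71.2, 328.6]
orientation: [3.128, -0.283, -0.001]
ft_force: [-4.1, -1.3, 1.8]
width: 17.6
grasp_force: 30.0
```

Call:
{"name": "step_arm", "arguments": {"targets": [[[-0.001,-0.005,-0.084,0,0,0,0],[0,0.001,-0.084,0,0,0,0],[0.001,0.006,-0.083,0,0,0,0],[0.003,0.012,-0.083,0,0,0,0],[0.003,0.018,-0.082,0,0,0,0]]]}}

```text
t: 11.4
ee_pos: [523.6, -69.3, 307.6]
orientation: [3.128, -0.284, -0.001]
ft_force: [-3.9, -2.6, 2.3]
width: 17.3
grasp_force: 30.0
```

Call:
{"name": "step_arm", "arguments": {"targets": [[[0.004,0.023,-0.08,0,0,0,0],[0.005,0.029,-0.079,0,0,0,0],[0.007,0.035,-0.076,0,0,0,0],[0.007,0.039,-0.073,0,0,0,0],[0.008,0.044,-0.071,0,0,0,0]]]}}

```text
t: 12.02
ee_pos: [525.2, -60.4, 288.7]
orientation: [-3.129, 0.284, 0.001]
ft_force: [-5.3, -0.7, 2.0]
width: 17.1
grasp_force: 30.0
```

Call:
{"name": "step_arm", "arguments": {"targets": [[[0.009,0.049,-0.067,0,0,0,0],[0.009,0.054,-0.064,0,0,0,0],[0.011,0.057,-0.06,0,0,0,0],[0.011,0.062,-0.055,0,0,0,0],[0.012,0.066,-0.051,0,0,0,0]]]}}

```text
t: 12.65
ee_pos: [527.9, -45.8, 274.1]
orientation: [-3.128, 0.284, 0.001]
ft_force: [-6.1, 0.9, 4.9]
width: 17.5
grasp_force: 30.0
```

Call:
{"name": "step_arm", "arguments": {"targets": [[[0.012,0.068,-0.047,0,0,0,0],[0.013,0.072,-0.041,0,0,0,0],[0.014,0.074,-0.036,0,0,0,0],[0.014,0.077,-0.031,0,0,0,0],[0.014,0.079,-0.025,0,0,0,0]]]}}

```text
t: 13.28
ee_pos: [531.3, -27.3, 265.6]
orientation: [-3.128, 0.284, 0.0]
ft_force: [-7.6, -0.2, 9.6]
width: 17.3
grasp_force: 30.0
```

Call:
{"name": "step_arm", "arguments": {"targets": [[[0.014,0.08,-0.019,0,0,0,0],[0.015,0.081,-0.014,0,0,0,0],[0.015,0.082,-0.008,0,0,0,0],[0.015,0.083,-0.002,0,0,0,0],[0.015,0.082,0.003,0,0,0,0]]]}}

```text
t: 13.9
ee_pos: [535.0, -7.3, 263.9]
orientation: [3.128, -0.283, -0.0]
ft_force: [-7.7, -3.9, 12.6]
width: 17.3
grasp_force: 30.0
```

Call:
{"name": "step_arm", "arguments": {"targets": [[[0.012,0.082,0.012,0,0,0,0],[0.012,0.081,0.017,0,0,0,0],[0.013,0.08,0.023,0,0,0,0],[0.012,0.078,0.029,0,0,0,0],[0.012,0.076,0.034,0,0,0,0]]]}}

```text
t: 14.52
ee_pos: [538.3, 12.2, 269.3]
orientation: [3.128, -0.283, 0.001]
ft_force: [-4.3, -7.6, 3.9]
width: 17.0
grasp_force: 30.0
```

Call:
{"name": "step_arm", "arguments": {"targets": [[[0.013,0.074,0.037,0,0,0,0],[0.013,0.071,0.043,0,0,0,0],[0.012,0.068,0.047,0,0,0,0],[0.012,0.064,0.052,0,0,0,0],[0.011,0.061,0.057,0,0,0,0]]]}}

```text
t: 15.15
ee_pos: [541.4, 28.9, 280.8]
orientation: [3.127, -0.283, 0.001]
ft_force: [-3.0, -9.8, 0.4]
width: 17.5
grasp_force: 30.0
```

Call:
{"name": "step_arm", "arguments": {"targets": [[[0.01,0.057,0.06,0,0,0,0],[0.01,0.052,0.065,0,0,0,0],[0.008,0.048,0.068,0,0,0,0],[0.008,0.043,0.072,0,0,0,0],[0.007,0.038,0.074,0,0,0,0]]]}}

```text
t: 15.78
ee_pos: [543.6, 40.8, 297.5]
orientation: [3.127, -0.283, 0.001]
ft_force: [-1.4, -8.5, -2.7]
width: 17.5
grasp_force: 30.0
```

Call:
{"name": "step_arm", "arguments": {"targets": [[[0.006,0.033,0.077,0,0,0,0],[0.005,0.027,0.079,0,0,0,0],[0.004,0.022,0.08,0,0,0,0],[0.003,0.017,0.083,0,0,0,0],[0.002,0.011,0.083,0,0,0,0]]]}}

```text
t: 16.4
ee_pos: [544.5, 46.4, 317.3]
orientation: [3.128, -0.283, 0.001]
ft_force: [-1.1, -7.8, -5.6]
width: 17.2
grasp_force: 30.0
```

Call:
{"name": "step_arm", "arguments": {"targets": [[[0.001,0.005,0.083,0,0,0,0],[0,-0.001,0.084,0,0,0,0],[-0.002,-0.007,0.083,0,0,0,0],[-0.002,-0.012,0.083,0,0,0,0],[-0.003,-0.018,0.082,0,0,0,0]]]}}

```text
t: 17.02
ee_pos: [544.3, 45.0, 338.2]
orientation: [3.128, -0.283, 0.001]
ft_force: [0.7, -5.0, -6.5]
width: 17.3
grasp_force: 30.0
```

```bash
cat > an.py <<'E'
import numpy as np
D=np.array([[544.7,46.3,316.7,2.1,-6.1,-6.0],[544.5,45.0,337.9,2.2,-4.5,-7.3],[542.9,36.7,357.2,2.5,-1.6,-7.9],[540.3,22.5,372.2,.8,3.1,-5],[536.9,3.9,381.5,-1.7,4.9,2],[533.1,-16.7,383.7,-3.5,3.4,5.2],[529.4,-36.9,378.5,-4.4,.3,4.8],[526.3,-54,366.3,-4.8,-1.4,4],[524.1,-66,348.9,-4.1,-2.6,2.7],[523.2,-71.2,328.6,-4.1,-1.3,1.8],[523.6,-69.3,307.6,-3.9,-2.6,2.3],[525.2,-60.4,288.7,-5.3,-.7,2],[527.9,-45.8,274.1,-6.1,.9,4.9],[531.3,-27.3,265.6,-7.6,-.2,9.6],[535,-7.3,263.9,-7.7,-3.9,12.6],[538.3,12.2,269.3,-4.3,-7.6,3.9],[541.4,28.9,280.8,-3,-9.8,.4],[543.6,40.8,297.5,-1.4,-8.5,-2.7],[544.5,46.4,317.3,-1.1,-7.8,-5.6],[544.3,45,338.2,.7,-5,-6.5]])
ps=-.1792;ey=np.array([-np.sin(ps),np.cos(ps)])
s=D[:,:2]@ey;z=D[:,2]
q=np.linalg.lstsq(np.c_[2*s,2*z,np.ones(len(s))],s*s+z*z,rcond=None)[0];R=np.sqrt(q[2]+q[0]**2+q[1]**2);print("centre s,z,R",q[:2],R)
th=np.arctan2(-(s-q[0]),z-q[1]);fs=D[:,3:5]@ey;fz=D[:,5]
Rt=fs*np.cos(th)+fz*np.sin(th);Fr=-fs*np.sin(th)+fz*np.cos(th)
print(np.c_[np.degrees(th)%360,Rt,Fr].round(1))
for cols in([],[Fr],[Fr,np.abs(Fr)]):
    M=np.c_[np.ones(len(th)),np.sin(th),np.cos(th),*cols] if cols else np.c_[np.ones(len(th)),np.sin(th),np.cos(th)]
    c=np.linalg.lstsq(M,Rt,rcond=None)[0];r=Rt-M@c
    phi=np.degrees(np.arctan2(-c[2],-c[1]));print("coef",c.round(2),"A",np.hypot(c[1],c[2]).round(2),"phi",phi.round(1),"theta_goal",(180-phi)%360,"rms",r.std().round(2))
E
python3 an.py
```

```text
centre s,z,R [ 82.98300594 323.76044002] 60.06216515586195
[[ 2.633e+02  6.600e+00 -4.900e+00]
 [ 2.836e+02  6.100e+00 -5.600e+00]
 [ 3.038e+02  5.900e+00 -5.300e+00]
 [ 3.238e+02  5.500e+00 -2.100e+00]
 [ 3.440e+02  3.800e+00  3.200e+00]
 [ 4.200e+00  3.100e+00  5.000e+00]
 [ 2.450e+01  1.500e+00  4.600e+00]
 [ 4.480e+01  1.200e+00  4.400e+00]
 [ 6.520e+01  1.100e+00  4.100e+00]
 [ 8.540e+01  1.600e+00  2.100e+00]
 [ 1.056e+02  3.100e+00  2.500e+00]
 [ 1.257e+02  2.600e+00  2.000e-01]
 [ 1.456e+02  2.900e+00 -3.900e+00]
 [ 1.654e+02  3.900e+00 -8.900e+00]
 [ 1.850e+02  4.100e+00 -1.300e+01]
 [ 2.046e+02  5.900e+00 -7.000e+00]
 [ 2.243e+02  7.000e+00 -7.400e+00]
 [ 2.441e+02  6.200e+00 -6.600e+00]
 [ 2.638e+02  6.400e+00 -7.200e+00]
 [ 2.839e+02  5.200e+00 -6.200e+00]]
coef [ 3.95 -2.42 -0.81] A 2.55 phi 18.5 theta_goal 161.5378755061087 rms 0.54
coef [ 4.18 -2.91 -1.41  0.11] A 3.24 phi 25.9 theta_goal 154.14197434455244 rms 0.5
coef [ 4.59 -2.73 -1.18  0.03 -0.12] A 2.97 phi 23.3 theta_goal 156.65055792906122 rms 0.45
```

The push fits f≈4 N and A≈2.6–3 N, and the circle radius of 60.06 mm agrees with the 60 mm given. The goal angle comes out at about 159°. I'll return anticlockwise, which also gives reverse readings to cancel the drag.

```bash
python3 tab.py 284.5 -4.1667 30
```

```text
0.003 0.018 -0.085 | 0.003 0.013 -0.087 | 0.001 0.006 -0.087 | -0.0 -0.0 -0.087 | -0.001 -0.007 -0.087  -> 263.6665
-0.003 -0.012 -0.086 | -0.003 -0.019 -0.085 | -0.005 -0.025 -0.084 | -0.005 -0.03 -0.081 | -0.007 -0.037 -0.079  -> 242.833
-0.007 -0.042 -0.076 | -0.009 -0.047 -0.073 | -0.009 -0.052 -0.069 | -0.011 -0.057 -0.066 | -0.011 -0.062 -0.06  -> 221.9995
-0.012 -0.066 -0.056 | -0.013 -0.07 -0.051 | -0.013 -0.073 -0.046 | -0.014 -0.076 -0.04 | -0.014 -0.079 -0.035  -> 201.166
-0.015 -0.081 -0.028 | -0.015 -0.083 -0.022 | -0.015 -0.084 -0.017 | -0.015 -0.086 -0.01 | -0.016 -0.085 -0.003  -> 180.3325
-0.015 -0.086 0.002 | -0.016 -0.086 0.009 | -0.015 -0.084 0.016 | -0.015 -0.083 0.021 | -0.015 -0.082 0.028  -> 159.49900000000002
```

Call:
{"name": "step_arm", "arguments": {"targets": [[[0.003,0.018,-0.085,0,0,0,0],[0.003,0.013,-0.087,0,0,0,0],[0.001,0.006,-0.087,0,0,0,0],[0,0,-0.087,0,0,0,0],[-0.001,-0.007,-0.087,0,0,0,0]]]}}

```text
t: 17.65
ee_pos: [544.6, 46.4, 317.2]
orientation: [3.128, -0.283, 0.002]
ft_force: [-2.3, -7.1, 2.5]
width: 17.5
grasp_force: 30.0
```

Call:
{"name": "step_arm", "arguments": {"targets": [[[-0.003,-0.012,-0.086,0,0,0,0],[-0.003,-0.019,-0.085,0,0,0,0],[-0.005,-0.025,-0.084,0,0,0,0],[-0.005,-0.03,-0.081,0,0,0,0],[-0.007,-0.037,-0.079,0,0,0,0]]]}}

```text
t: 18.27
ee_pos: [543.5, 40.3, 296.7]
orientation: [3.128, -0.283, 0.002]
ft_force: [-3.5, -6.0, 4.7]
width: 17.2
grasp_force: 30.0
```

Call:
{"name": "step_arm", "arguments": {"targets": [[[-0.007,-0.042,-0.076,0,0,0,0],[-0.009,-0.047,-0.073,0,0,0,0],[-0.009,-0.052,-0.069,0,0,0,0],[-0.011,-0.057,-0.066,0,0,0,0],[-0.011,-0.062,-0.06,0,0,0,0]]]}}

```text
t: 18.9
ee_pos: [541.1, 27.5, 279.7]
orientation: [-3.129, 0.284, -0.002]
ft_force: [-3.8, -3.4, 6.3]
width: 17.4
grasp_force: 30.0
```

Call:
{"name": "step_arm", "arguments": {"targets": [[[-0.012,-0.066,-0.056,0,0,0,0],[-0.013,-0.07,-0.051,0,0,0,0],[-0.013,-0.073,-0.046,0,0,0,0],[-0.014,-0.076,-0.04,0,0,0,0],[-0.014,-0.079,-0.035,0,0,0,0]]]}}

```text
t: 19.52
ee_pos: [537.8, 9.7, 268.3]
orientation: [-3.128, 0.284, -0.002]
ft_force: [-4.0, 0.4, 5.9]
width: 17.0
grasp_force: 30.0
```

Call:
{"name": "step_arm", "arguments": {"targets": [[[-0.015,-0.081,-0.028,0,0,0,0],[-0.015,-0.083,-0.022,0,0,0,0],[-0.015,-0.084,-0.017,0,0,0,0],[-0.015,-0.086,-0.01,0,0,0,0],[-0.016,-0.085,-0.003,0,0,0,0]]]}}

```text
t: 20.15
ee_pos: [534.0, -11.4, 263.9]
orientation: [-3.128, 0.284, -0.002]
ft_force: [-3.3, 3.1, 4.9]
width: 17.2
grasp_force: 30.0
```

Call:
{"name": "step_arm", "arguments": {"targets": [[[-0.015,-0.086,0.002,0,0,0,0],[-0.016,-0.086,0.009,0,0,0,0],[-0.015,-0.084,0.016,0,0,0,0],[-0.015,-0.083,0.021,0,0,0,0],[-0.015,-0.082,0.028,0,0,0,0]]]}}

```text
t: 20.78
ee_pos: [530.0, -32.7, 267.4]
orientation: [-3.128, 0.284, -0.001]
ft_force: [-0.6, 6.4, 3.9]
width: 17.1
grasp_force: 30.0
```

```bash
cat >> an.py <<'E'
print("combined")
E2=np.array([[544.6,46.4,317.2,-2.3,-7.1,2.5],[543.5,40.3,296.7,-3.5,-6,4.7],[541.1,27.5,279.7,-3.8,-3.4,6.3],[537.8,9.7,268.3,-4,.4,5.9],[534,-11.4,263.9,-3.3,3.1,4.9],[530,-32.7,267.4,-.6,6.4,3.9]])
sg=np.r_[np.ones(len(D)),-np.ones(len(E2))];D=np.r_[D,E2];s=D[:,:2]@ey;z=D[:,2]
th=np.arctan2(-(s-q[0]),z-q[1]);fs=D[:,3:5]@ey;fz=D[:,5]
Rt=fs*np.cos(th)+fz*np.sin(th);Fr=-fs*np.sin(th)+fz*np.cos(th)
print(np.c_[np.degrees(th)%360,Rt,Fr][-6:].round(1))
for cols in([],[Fr],[sg*np.abs(Fr)]):
    M=np.column_stack([sg,np.sin(th),np.cos(th)]+cols)
    c=np.linalg.lstsq(M,Rt,rcond=None)[0];r=Rt-M@c
    phi=np.degrees(np.arctan2(-c[2],-c[1]));print("coef",c.round(2),"A",np.hypot(c[1],c[2]).round(2),"theta_goal",(180-phi)%360,"rms",r.std().round(2))
E
python3 an.py | sed -n '/combined/,$p'
```

```text
combined
[[263.7  -1.7  -7.6]
 [243.2  -1.3  -7.9]
 [222.6  -1.3  -7.4]
 [202.   -1.9  -5.6]
 [180.9  -2.5  -4.9]
 [159.8  -4.5  -5.8]]
coef [ 3.92 -2.45 -0.86] A 2.6 theta_goal 160.58316801700948 rms 0.5
coef [ 4.05 -2.87 -1.37  0.08] A 3.18 theta_goal 154.54519604616104 rms 0.46
coef [ 4.47 -2.52 -0.97 -0.1 ] A 2.7 theta_goal 158.85130609637267 rms 0.45
```

All the fits agree on 155–161°, and the handle is at 159.8°. I'll let it settle, then hand in.

Call:
{"name": "step_arm", "arguments": {"targets": [[[0,0,0,0,0,0,0],[0,0,0,0,0,0,0],[0,0,0,0,0,0,0],[0,0,0,0,0,0,0],[0,0,0,0,0,0,0]]]}}

```text
t: 21.4
ee_pos: [530.0, -32.9, 267.5]
orientation: [3.128, -0.283, 0.001]
ft_force: [-2.4, 1.4, 5.7]
width: 17.0
grasp_force: 30.0
```

```bash
python3 -c "
from workcell import ctrl,readout
o=readout.get_obs();print(o['ee_pos'],o['grasp_force'],abs(o['qvel']).max())
print(ctrl.close_job())"
```

```text
[530.03545022 -32.9316852  267.54319276] 29.99321758747101 0.0023943072753173883
the job is handed in; nothing more can be done
None
```

I turned the rotor clockwise through just over one full turn, then back to a handle angle of about 160°, where the push readings put the heavy side straight down (fits 155–161°), and handed in still gripping it at 30 N; the judge returned no verdict.

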